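# Clear the chalk rest and clip the score card to its board

## Robot

A 7-joint arm with a two-finger parallel gripper is mounted at the origin on the work surface. World frame = base frame: x ahead of the robot, y to its left, z up, the work surface at z = 0. Lengths are in m, angles in rad, forces in N, time in s.
With the tool pointing down it reaches from about 0.425 to 0.875 m from the base axis. Payload 4.7 kg.
Tool frame: the origin (TCP) lies on the front face of the gripper's body, between the roots of the fingers; the fingertips stand 73 mm ahead of it and the grasp point (between the pads) lies 54 mm ahead of it (r.tcp_to_tips is the distance from the TCP to the fingertips, in m); z points along the fingers, y is the line along which they close (so a half turn about z gives the same grasp; the last joint's range is limited). The gripper opens to 85 mm and grips with 20 to 120 N. Pads are 22 mm wide; open, the fingers measure 114 mm over their backs; the gripper's body (76 mm by 85 mm) begins 54 mm behind the grasp point. The pads swing forward as they close: fully open they stand 13 mm farther back than shut.
Start: joints at [-1.251, 0.321, -0.07, 1.45, 0.023, 1.371, -0.057], TCP at [0.196, 0.62, 0.304] pointing down, gripper open.
Joint ranges: [-2.86, 2.86], [-0.3, 2.09], [-1.38, 1.24], [0.06, 2.45], [-1.56, 4.7], [0.09, 2.05], [-2.69, 2.69]. Speed limits (rad/s): [2.57, 2.57, 3.14, 3.14, 3.14, 3.14, 3.14].

## Interface

Orientations are given as [roll, pitch, yaw] about the fixed x, y, z axes, in that order (R = Rz(yaw) Ry(pitch) Rx(roll)).
In Python, from cell import r gives the robot as it stands. The module is installed in compiled form; this text tells all that it offers.
- The arm moves only by the tool move_arm, never from a script. Its argument "steps" is text: rows parted by semicolons, each of 4 numbers parted by spaces: the shift along the tool's x, y, z in m, then the turn about the tool's z in units of 5 degrees (1.0 is 5 degrees). A call has 1 to 20 rows; each row is the pose to reach, as a shift and turn from the pose commanded when the call began, along the tool's axes at that moment; what a row does not reach only later rows make up. A row lasts 1/12 s, in which the tool goes at most 41.7 mm and 7.16 degrees, less where a joint would pass 70% of its speed; a pose out of reach is approached as far as the arm can. A call with a gripper value outside its range is refused whole. "jaw" is the closure, from -1 (fully open) to 1 (shut), so that 0 is half open, set as the call begins (left out, the last holds). The fingers move at their own pace and stop on an object; "grip_force" is the grip in N (left out, the last holds). Time passes only in rows, so rows that repeat a pose let the fingers close. It gives the time, the measured TCP pose, the force, the opening and the grip force at its end, in the units of the state.
- r.observe(): the state, without advancing time (a new reading comes with each control period).
- r.snapshot(name): name is "scene" or "top"; returns a dict with "frame" (384x512x3 uint8, blue, green, red), "fx", "fy", "cx", "cy" (pixels), "R" (3x3) and "t" (3): a world point X has camera coordinates R X + t. Camera axes: x right, y down, z forward; pixel columns grow to the right and rows downward; lengths in m; the calibration is good to about 2 mm. A picture is of the moment at which its call begins. There is no depth.
- r.finish_job(): hands the job in; it is judged then, once.
Trained networks look in the newest picture that a camera, given by its name, has taken for a name from the list of things; names that differ only in an ending like _2 or _b are one class to them, and where a whole thing is asked for, a point or a joint stands for the part that bears it (a point fixed in the world has none). Each returns a list of dicts, best first, with "conf" (0 to 1); they miss things now and then, are a little off and sometimes report something else, mostly with a low value. They report only what shows in the picture. A call takes as long as a camera call. They do not tell look-alikes from the thing itself.
- r.recognise(camera, target): "point" ([column, row] in pixels, amid what is visible of it).
- r.cut_out(camera, target): "pixels" (384x512 bool, what is visible of it) and "point" ([column, row] in pixels, amid what is visible of it).
- r.mark_of(camera, target): "point" ([column, row] in pixels: a listed point, or the origin of a listed thing).
The state is a dict: "time_s": time; "joints": joint angles; "qvel": joint speeds; "joint_torque": joint torques, N m; "eef_pos": TCP position; "orientation": TCP orientation; "force": force on the tool from outside, world axes, zero at the start; "moment": the same for the moment, N m; "grip_width": finger opening in m; "grasp_force": force on a finger pad.
Only numpy, scipy, OpenCV 4.12 (cv2) and the standard library are available. Lean on these libraries where they do the work, as an engineer would, in place of code of your own. Each camera call takes 0.05 s, during which the arm holds its last target. There are 200 camera calls.

## Task

The wooden chalk rest is straddling the top edge of the leaning score board, just where the clip belongs. Lift it off and stand it upright in the shallow tray, then take the big sprung clip from its stand and clip the score card to the board at the middle of the top edge, pushed fully home so that it grips card and board together. Keep the card sitting where it is on its ledge, and do not disturb the tumbler, brush or jar.

Things in the scene. Friction and masses are not known exactly. Their poses are not given: they have to be found in the camera images.
- board: Fixed score board of dark wood, 200 mm wide: a 110 x 190 x 16 mm base and a 6 mm thick panel that leans back by 0.42 rad, with a ledge at its foot (24 mm above the table). Origin: centre of the base's underside; x points out of the board's face side, y along its width, z up. The panel's top leans towards -x.
- board_top (a point): Middle of the top edge of panel and card together (10 mm thick in all: panel 6, card 4), about 0.167 m above the table. z points up along the leaning panel, x out of its face, y along the top edge.
- card: Loose white rigid score card, 150 wide x 148 high x 4 mm, standing on the ledge and leaning against the panel's face; its top edge is 2 mm below the panel's. Origin: middle of its lower edge; z up along the card, x out of its face.
- chalk_rest: Loose light-wood saddle block with a 22 mm chalk cube in its top (12 mm proud): 46 mm thick (x), 66 wide (y), 50 high (z, without chalk), 0.16 kg. A slot 16 mm wide and 28 deep along y in its underside straddles the board's top edge. Origin: centre of its underside, between the feet. z up from feet to chalk.
- tray: Fixed shallow wooden tray, 150 (x) x 190 (y) x 22 mm high, walls and floor 5 mm. Origin: centre of its underside.
- clip_stand: Fixed black stand: 100 x 100 x 14 mm base with an upright fin 10 mm thick (x), 70 mm wide (y), whose top is 66 mm above the table. The clip is parked on the fin. Origin: centre of the underside.
- clip: Steel spring clip 45 mm wide (y), 105 high (z), 0.15 kg, parked on the stand. Jaws below, two handle plates above (34 mm wide, z = 50 to 105; 34 mm over their outsides at z = 50, 56 at the top). Squeezing the handles in x (11 N) opens the jaws. Origin: midway between the jaw tips, on the -x half, so its frame turns by half the jaw angle when squeezed. Either way round will do.
- clip_throat (a point): Underside of the clip's pivot barrel, 38 mm above the jaw tips: the edge being clipped touches here when the clip is fully home. Axes as clip.
- jaw (a joint): Jaw opening angle, rad: 0 when the jaws are parallel and 10 mm apart (as on the stand, or gripping panel and card); 0.4 fully open at a stop (handles parallel and 34 mm over their outsides, jaw tips 28 mm apart); negative when shut on nothing. Pivot 46 mm above the jaw tips. It springs shut when let go.
- tumbler: Bystander: white ceramic tumbler, 72 mm across, 100 high. Origin: centre of its underside.
- brush: Bystander: table brush lying flat, its handle roughly along y. Origin: its underside.
- powder: Bystander: closed jar, 52 mm across, 130 high. Origin: centre of its underside.
Things that resemble listed ones, but are neither listed nor needed, are in the scene too. Of the things that look like the tray, the largest one is meant.

How it is judged:
On the way:
1. the chalk rest stands upright in the tray, let go (x of chalk_rest in the frame of tray between -0.065 and 0.065 m and y of chalk_rest in the frame of tray between -0.085 and 0.085 m and z of chalk_rest in the frame of tray below 0.012 m and angle between chalk_rest's own z axis and vertical below 0.15 rad and linear speed of chalk_rest below 0.03 m/s and contact force between the fingers and chalk_rest below 0.1 N), for 0.2 s.
At the end, for the whole second after the job is handed in: Chalk rest upright (0.15 rad) at rest on the tray floor. Clip at rest, within 20 mm of the middle of the board's top edge, throat within 5 mm of it, in line within 0.15 rad, over 2 N on card and on board. Card within 12 mm of its start, straight within 0.06 rad (x of chalk_rest in the frame of tray between -0.065 and 0.065 m and y of chalk_rest in the frame of tray between -0.085 and 0.085 m and z of chalk_rest in the frame of tray below 0.012 m and angle between chalk_rest's own z axis and vertical below 0.15 rad and linear speed of each of chalk_rest, clip below 0.03 m/s and y of clip_throat in the frame of board_top between -0.02 and 0.02 m and z of clip_throat in the frame of board_top between -0.008 and 0.005 m and x of clip_throat in the frame of board_top between -0.01 and 0.01 m and angle between the z axis of clip and the z axis of board_top, either way round below 0.15 rad and angle between the y axis of clip and the y axis of board_top, either way round below 0.15 rad and contact force between clip and card above 2 N and contact force between clip and board above 2 N and distance of card from where it was at the start of the episode below 0.012 m and angle between the z axis of card and the z axis of board_top, either way round below 0.06 rad and angle between the y axis of card and the y axis of board_top, either way round below 0.06 rad); the robot touches nothing.
It fails at once if the tumbler is pushed more than 30 mm or tipped (distance of tumbler from where it was at the start of the episode above 0.03 m or angle between tumbler's own z axis and vertical above 0.5 rad).
It fails at once if the brush is pushed more than 30 mm (distance of brush from where it was at the start of the episode above 0.03 m).
It fails at once if the powder is pushed more than 30 mm or tipped (distance of powder from where it was at the start of the episode above 0.03 m or angle between powder's own z axis and vertical above 0.5 rad).
It also fails if it takes over 61 s, if anything falls off the work surface, if the arm or the gripper's body presses on something with over 40 N, if the wrist force passes 120 N, or if a joint passes its speed limit or range.

## Working session

There is one attempt and no reset: what is moved stays moved. The work goes in short steps, Python scripts to look and compute and a tool call to move; the robot and the scene stay as the last step left them, time stands still between calls to the robot, and variables do not carry over. Pictures are saved under pics/ and viewed, at most 10 in all, crops included, and the job is handed in when it is done.

Besides the shell and the picture viewer there is one more tool, called after ">>>" as name(argument=value, ...) on one line, values as JSON. move_arm: Moves the arm, as the interface text tells. Its arguments: {"type":"object","properties":{"steps":{"type":"string"},"jaw":{"type":"number"},"grip_force":{"type":"number"}},"required":["steps"]}

```bash
mkdir -p pics; cat > h.py <<'E'
import numpy as np, cv2
from cell import r
def snap(n):
    s=r.snapshot(n); s['R']=np.array(s['R']);s['t']=np.array(s['t']);return s
def proj(s,X):
    c=s['R']@np.array(X)+s['t'];return np.array([s['fx']*c[0]/c[2]+s['cx'],s['fy']*c[1]/c[2]+s['cy']])
def ray(s,p):
    d=s['R'].T@np.array([(p[0]-s['cx'])/s['fx'],(p[1]-s['cy'])/s['fy'],1.]);return -s['R'].T@s['t'],d
def atz(s,p,z):
    o,d=ray(s,p);return o+d*(z-o[2])/d[2]
def tri(ss,ps):
    A=np.zeros((3,3));b=np.zeros(3)
    for s,p in zip(ss,ps):
        o,d=ray(s,p);d/=np.linalg.norm(d);M=np.eye(3)-np.outer(d,d);A+=M;b+=M@o
    return np.linalg.solve(A,b)
E
python3 - <<'E'
from h import *
np.set_printoptions(precision=3,suppress=True)
a=snap('scene');b=snap('top')
cv2.imwrite('pics/a.png',cv2.resize(a['frame'],(800,600)));cv2.imwrite('pics/b.png',cv2.resize(b['frame'],(800,600)))
for s in(a,b):print('cam',-s['R'].T@s['t'],s['fx'])
for n in ['board','board_top','card','chalk_rest','tray','clip_stand','clip','clip_throat','tumbler','brush','powder']:
    A=r.mark_of('scene',n);B=r.mark_of('top',n)
    print(n,[(np.round(x['point']),round(x['conf'],2)) for x in A],[(np.round(x['point']),round(x['conf'],2)) for x in B])
    if A and B: print('   tri',tri([a,b],[A[0]['point'],B[0]['point']]))
print(r.observe())
E
```

```text
cam [ 1.367 -0.154  1.399] 476.397874012587
cam [0.356 0.096 1.712] 490.4544098764905
board [(array([232., 224.]), 0.72)] [(array([274., 181.]), 0.8)]
   tri [0.567 0.015 0.022]
board_top [(array([147., 239.]), 0.42)] [(array([277., 185.]), 0.69)]
   tri [ 0.557 -0.129  0.056]
card [(array([236., 231.]), 0.8)] [(array([274., 173.]), 0.66)]
   tri [0.597 0.019 0.026]
chalk_rest [(array([232., 199.]), 0.57)] [(array([272., 185.]), 0.88), (array([278., 187.]), 0.65)]
   tri [0.54  0.027 0.133]
tray [(array([273., 148.]), 0.92), (array([351., 164.]), 0.89), (array([292., 184.]), 0.55)] [(array([203., 271.]), 0.65), (array([203., 208.]), 0.63), (array([132., 220.]), 0.61), (array([357., 197.]), 0.4)]
   tri [ 0.253  0.262 -0.023]
clip_stand [(array([149., 238.]), 0.58)] [(array([359., 199.]), 0.7)]
   tri [ 0.513 -0.275 -0.013]
clip [(array([145., 236.]), 0.82)] [(array([360., 198.]), 0.63)]
   tri [ 0.516 -0.279  0.006]
clip_throat [(array([147., 224.]), 0.73)] [(array([362., 196.]), 0.47)]
   tri [ 0.517 -0.265  0.077]
tumbler [(array([305., 245.]), 0.94)] [(array([218., 149.]), 0.88), (array([281., 188.]), 0.33)]
   tri [ 0.689  0.223 -0.021]
brush [(array([243., 270.]), 0.81)] [(array([280., 132.]), 0.92)]
   tri [ 0.74  -0.     0.026]
powder [(array([158., 282.]), 0.81), (array([231., 201.]), 0.72), (array([233., 230.]), 0.54)] [(array([354., 143.]), 0.74)]
   tri [ 0.703 -0.261  0.024]
{'time_s': 1.2, 'joints': array([-1.251,  0.321, -0.07 ,  1.45 ,  0.023,  1.371, -0.057]), 'qvel': array([ 0.001,  0.001, -0.001,  0.001, -0.001,  0.   , -0.001]), 'joint_torque': array([  0.   , -49.339,  -0.381, -31.457,   0.013,   0.002,  -0.   ]), 'eef_pos': array([0.196, 0.62 , 0.304]), 'orientation': array([3.141, 0.   , 2.836]), 'force': array([ 0.597, -0.508, -0.19 ]), 'moment': array([-0.043,  0.022,  0.014]), 'grasp_force': 0.0, 'grip_width': 0.08559510111910018}
```

View pics/a.png

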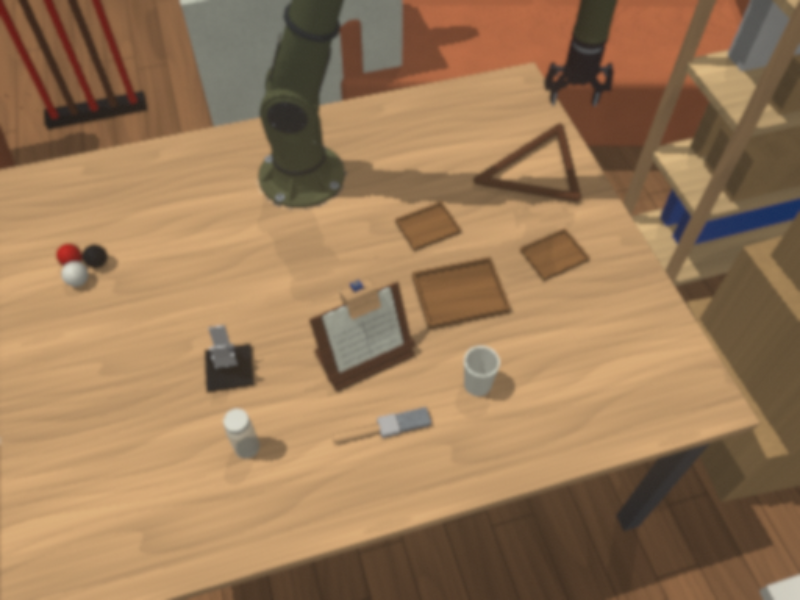

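View pics/b.png

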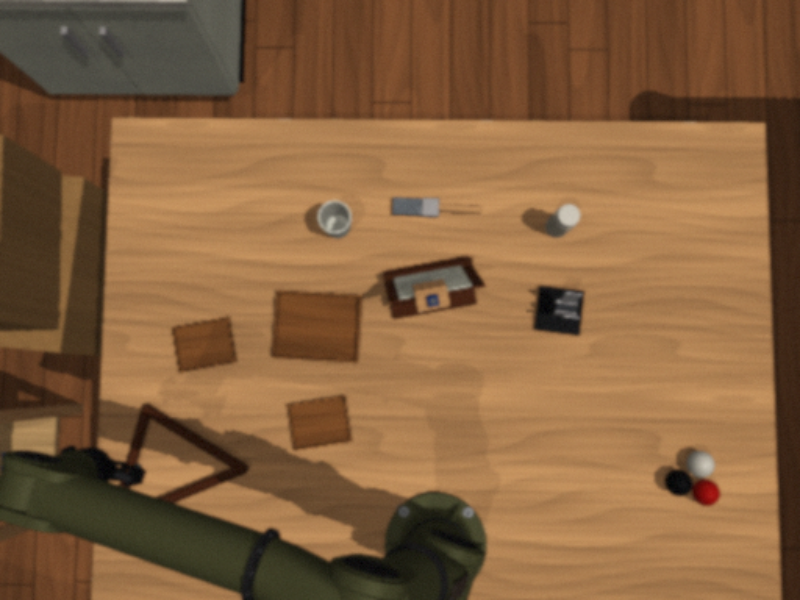

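The top view shows three tray-like things: small ones at px (132,220) and (203,271), and the largest at (203,208). The largest is the one meant, and it is (292,184) in the scene view. The board at about (275,185) has its face towards +x and the rest in the middle of its top edge. The clip stand is at (359,199). Next I fit poses to the masks.

```bash
cat > fit.py <<'E'
from h import *
from scipy.optimize import minimize
from scipy.spatial.transform import Rotation as Ro
def box(x0,x1,y0,y1,z0,z1): return np.array([[x,y,z] for x in(x0,x1) for y in(y0,y1) for z in(z0,z1)],float)
def hullmask(s,P,k=4):
    m=np.zeros((384*k,512*k),np.uint8)
    q=np.array([proj(s,X)*k+k/2 for X in P]).astype(np.int32)
    cv2.fillConvexPoly(m,cv2.convexHull(q),1);return m
def bigmask(px,k=4):
    n,l,st,_=cv2.connectedComponentsWithStats(px.astype(np.uint8))
    big=[i for i in range(1,n) if st[i,4]>15]
    pts=np.argwhere(np.isin(l,big))[:,::-1]
    c=np.vstack([pts+d for d in([0,0],[1,0],[0,1],[1,1])])*k
    m=np.zeros((384*k,512*k),np.uint8);cv2.fillConvexPoly(m,cv2.convexHull(c.astype(np.int32)),1);return m
def fit(views,P,x0,build,step):
    ms=[(s,bigmask(p)) for s,p in views]
    def f(v):
        Q=build(v,P);c=0
        for s,m in ms:
            h=hullmask(s,Q);c+=1-(h&m).sum()/max(1,(h|m).sum())
        return c
    best=None
    for _ in range(2):
        sim=np.vstack([x0]+[np.array(x0)+np.eye(len(x0))[i]*step[i] for i in range(len(x0))])
        o=minimize(f,x0,method='Nelder-Mead',options=dict(initial_simplex=sim,xatol=1e-4,fatol=1e-5,maxiter=400));x0=o.x
    return o.x,o.fun
def flat(z0): return lambda v,P: Ro.from_euler('z',v[2]).apply(P)+[v[0],v[1],z0]
def lean(v,P): return Ro.from_euler('zy',[v[3],-0.42]).apply(P)+v[:3]
E
cat > m1.py <<'E'
from fit import *
np.set_printoptions(precision=4,suppress=True)
a=snap('scene');b=snap('top')
def near(cam,n,p):
    L=r.cut_out(cam,n);return min(L,key=lambda d:np.hypot(*(np.array(d['point'])-p)))['pixels'] if L else None
def V(n,pa,pb): return [(s,m) for s,m in((a,near('scene',n,pa)),(b,near('top',n,pb))) if m is not None]
vc=V('card',(233,212),(274,180));print(len(vc),'card',fit(vc,box(0,.004,-.075,.075,0,.148),[.6,.02,.03,.14],lean,[.02,.02,.01,.1]))
vt=V('tray',(292,184),(203,208));print(len(vt),'tray',fit(vt,box(-.075,.075,-.095,.095,0,.022),[.5,.26,0],flat(0),[.02,.02,.1]))
vs=V('clip_stand',(149,238),(359,199));print(len(vs),'stand',[int(m.sum()) for _,m in vs],fit(vs,np.vstack([box(-.05,.05,-.05,.05,0,.014)]),[.51,-.27,-.05],flat(0),[.02,.02,.1]))
vb=V('board',(232,210),(274,181))
print('board masks',len(vb))
vk=V('clip',(145,225),(360,194));
for s,m in vk: print('clip',cv2.minAreaRect(np.argwhere(m)[:,::-1].astype(np.float32)))
vr=V('chalk_rest',(230,190),(276,189))
def leanr(v,P): return Ro.from_euler('zy',[v[3],-v[4]]).apply(P)+v[:3]
print(len(vr),'rest',fit(vr,np.vstack([box(-.023,.023,-.033,.033,0,.05),box(-.011,.011,-.011,.011,.05,.062)]),[.53,.02,.14,.14,.42],leanr,[.01,.01,.01,.1,.1]))
def crop(s,x,y,w,h,W): return cv2.resize(s['frame'][y:y+h,x:x+w],(W,W*h//w),interpolation=cv2.INTER_CUBIC)
cv2.imwrite('pics/c.png',np.vstack([np.hstack([crop(a,100,170,120,100,400),crop(a,190,160,120,100,400)])[:300],np.hstack([crop(b,320,150,80,60,400),crop(b,170,160,160,120,400)])[:300]]))
E
python3 m1.py
```

```text
2 card (array([0.5919, 0.016 , 0.0276, 0.2034]), np.float64(0.15497577979582144))
2 tray (array([ 0.474 ,  0.265 , -0.0466]), np.float64(0.09637911319591397))
2 stand [633, 541] (array([ 0.5154, -0.2724, -0.1132]), np.float64(0.13928410022534943))
board masks 2
clip ((141.80001831054688, 221.90003967285156), (27.03957176208496, 16.24854850769043), 82.87498474121094)
clip ((362.9710998535156, 194.18785095214844), (14.293375968933105, 15.433805465698242), 8.746161460876465)
2 rest (array([0.538 , 0.021 , 0.1354, 0.1721, 0.4612]), np.float64(0.17145925460685063))
```

View pics/c.png

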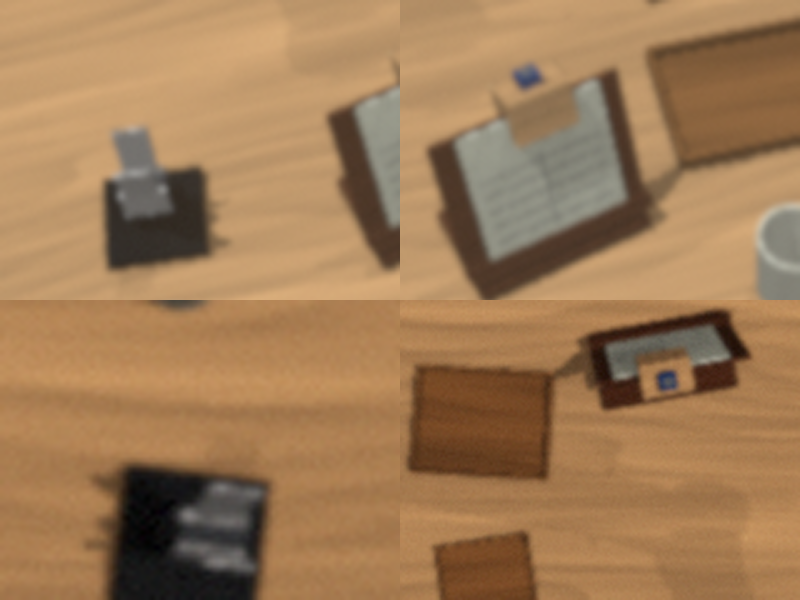

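```bash
cat > m2.py <<'E'
from fit import *
np.set_printoptions(precision=4,suppress=True)
a=snap('scene');b=snap('top')
def near(cam,n,p):
    L=r.cut_out(cam,n);return min(L,key=lambda d:np.hypot(*(np.array(d['point'])-p)))['pixels'] if L else None
def V(n,pa,pb): return [(s,m) for s,m in((a,near('scene',n,pa)),(b,near('top',n,pb))) if m is not None]
M=lambda n,pa,pb:V(n,pa,pb)
vb=V('board',(232,210),(274,181));vc=V('card',(233,212),(274,180))
vb=[(s,m|c) for (s,m),(_,c) in zip(vb,vc)]
def bb(v,P):
    t=Ro.from_euler('y',-.42).apply(box(-.005,.001,-.1,.1,-.14,0))+[v[3],0,.167]
    return Ro.from_euler('z',v[2]).apply(np.vstack([box(-.055,.055,-.095,.095,0,.016),t]))+[v[0],v[1],0]
x,f=fit(vb,None,[.567,.015,.17,-.04],bb,[.01,.01,.05,.02]);print('board',x,f)
T=Ro.from_euler('z',x[2]).apply([x[3],0,.167])+[x[0],x[1],0];print('board_top',T)
vk=V('clip',(145,225),(360,194))
Pk=np.vstack([box(-.028,.028,-.017,.017,.105,.105),box(-.017,.017,-.0225,.0225,.05,.05),box(-.009,.009,-.0225,.0225,0,0)])
y,f=fit(vk,Pk,[.515,-.272,-.1],flat(.028),[.01,.01,.1]);print('clip',y,f)
O=[]
for s in(a,b):
    im=cv2.resize(s['frame'],None,fx=4,fy=4,interpolation=cv2.INTER_CUBIC)
    for Q,c in((bb(x,None),(0,255,0)),(flat(.028)(y,Pk),(0,0,255)),(box(-.002,.002,-.002,.002,-.002,.002)+T,(255,0,255))):
        q=np.array([proj(s,X)*4+2 for X in Q]).astype(np.int32);cv2.polylines(im,[cv2.convexHull(q)],True,c,2)
    O.append(im)
cv2.imwrite('pics/d.png',cv2.resize(np.vstack([O[0][660:1060,460:1260],O[1][560:900,1000:1800]]),(800,592)))
E
python3 m2.py
```

```text
board [ 0.5619  0.015   0.2009 -0.0297] 0.07281200965057455
board_top [0.5328 0.0091 0.167 ]
clip [ 0.5149 -0.2729 -0.1   ] 0.3053206039966151
```

View pics/d.png

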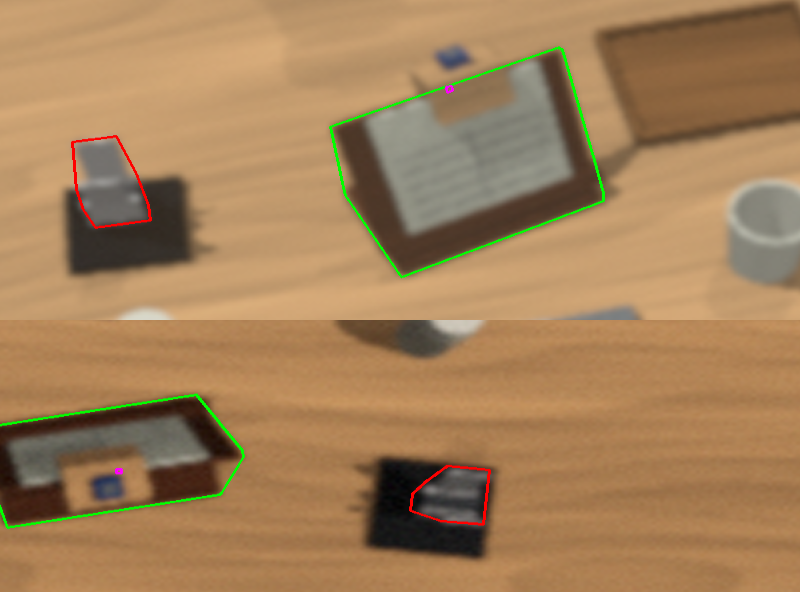

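>>> move_arm(steps="0 0 0 0;0 0 0 0", jaw=-1)

```text
time_s: 2.47
eef_pos: [0.1957, 0.6199, 0.304]
orientation: [3.141, 0.0, 2.836]
force: [0.9, -0.2, 0.3]
grip_width: 0.0854
grasp_force: 0.0
```

The board fit is good: top edge at about (0.533, 0.009, 0.167), yaw about 0.2, with the rest about 10 mm to +y of its middle. The stand and clip are at about (0.515, −0.272). The crop confirms the large tray at (0.474, 0.265), with much bigger sides than the two small ones. Now I move over the rest.

>>> move_arm(steps="-0.495 -0.473 0 -5.8;-0.495 -0.473 0 -5.8;-0.495 -0.473 0 -5.8;-0.495 -0.473 0 -5.8;-0.495 -0.473 0 -5.8;-0.495 -0.473 0 -5.8;-0.495 -0.473 0 -5.8;-0.495 -0.473 0 -5.8;-0.495 -0.473 0 -5.8;-0.495 -0.473 0 -5.8;-0.495 -0.473 0 -5.8;-0.495 -0.473 0 -5.8;-0.495 -0.473 0 -5.8;-0.495 -0.473 0 -5.8;-0.495 -0.473 0 -5.8;-0.495 -0.473 0 -5.8;-0.495 -0.473 0 -5.8;-0.495 -0.473 0 -5.8;-0.495 -0.473 0 -5.8;-0.495 -0.473 0 -5.8")

```text
time_s: 4.13
eef_pos: [0.525, 0.021, 0.3038]
orientation: [3.141, -0.0, -2.94]
force: [0.1, 0.5, 0.8]
grip_width: 0.0854
grasp_force: 0.0
```

```bash
cat > go.py <<'E'
from h import *
from scipy.spatial.transform import Rotation as Ro
def to(p,yaw):
    o=r.observe();Rt=Ro.from_euler('xyz',o['orientation']).as_matrix()
    d=Rt.T@(np.array(p)-o['eef_pos']);w=(yaw-o['orientation'][2]+np.pi/2)%np.pi-np.pi/2
    print('shift',np.round(d,4),'turn',round(-np.degrees(w)/5,2),'pos',np.round(o['eef_pos'],4),np.round(o['orientation'],3),'F',np.round(o['force'],1),'w',round(float(o['grip_width']),4),round(float(o['grasp_force']),1),'t',o['time_s'],'tips',r.tcp_to_tips)
E
python3 - <<'E'
from go import *
to([.526,.02,.245],.2+np.pi)
s=snap('scene');c=cv2.resize(s['frame'][150:240,170:300],(800,554),interpolation=cv2.INTER_CUBIC);cv2.imwrite('pics/e.png',c)
for p in ([.533,.009,.167],[.526,.02,.18]):print((proj(s,p)-[170,150])*800/130)
E
```

```text
shift [-0.0008 -0.0013  0.0588] turn 0.02 pos [0.525  0.021  0.3038] [ 3.141 -0.    -2.94 ] F [0.1 0.5 0.8] w 0.0854 0.0 t 4.1333 tips 0.0726
[349.70291916 260.51362915]
[365.87639543 230.00045494]
```

View pics/e.png

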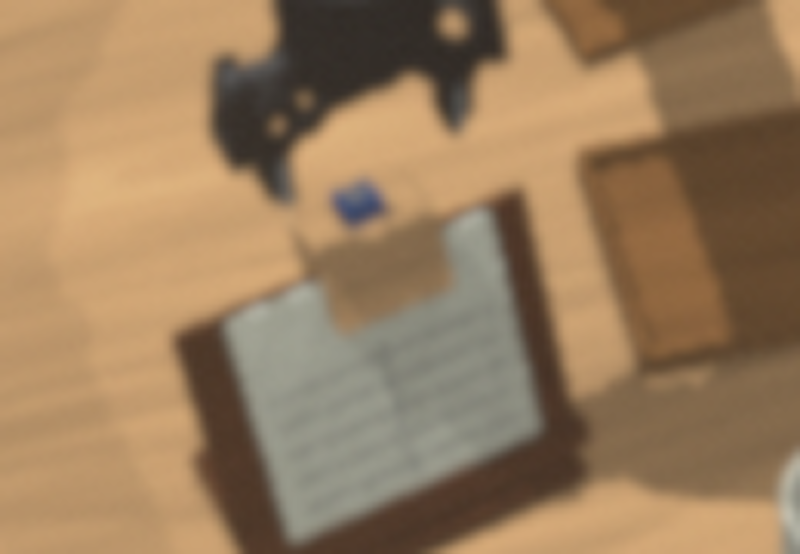

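```bash
python3 - <<'E'
from go import *
s=snap('scene');k=800/130
f=lambda p:np.round((proj(s,p)-[170,150])*k)
T=np.array([.5328,.0091,.167])
Rb=Ro.from_euler('zy',[.2,-.42])
for y0 in(0,.01,.02):
    for n,p in(('chalk',[0,0,.034]),('fronttop',[.023,0,.022]),('frontbot',[.023,0,-.028])):
        print(y0,n,f(Rb.apply(np.array(p)+[0,y0,0])+T))
print('corners',f(Rb.apply([-.001,-.1,0])+T),f(Rb.apply([-.001,.1,0])+T))
print('tip mid',f([.525,.021,.231]))
for x in([.0,.01,0.011],):print(Rb.apply(x)+T)
E
```

```text
0 chalk [340. 204.]
0 fronttop [362. 243.]
0 frontbot [376. 326.]
0.01 chalk [358. 197.]
0.01 fronttop [380. 237.]
0.01 frontbot [394. 319.]
0.02 chalk [376. 191.]
0.02 fronttop [398. 230.]
0.02 frontbot [411. 313.]
corners [168. 325.] [523. 196.]
tip mid [363. 169.]
[0.52650061 0.01890067 0.17623388]
```

>>> move_arm(steps="-0.0015 0.0015 0.03 0;-0.0015 0.0015 0.05 0;-0.0015 0.0015 0.056 0;-0.0015 0.0015 0.06 0;-0.0015 0.0015 0.06 0")

```text
time_s: 4.65
eef_pos: [0.5263, 0.0223, 0.2438]
orientation: [3.141, -0.0, -2.94]
force: [-1.3, -0.2, -0.0]
grip_width: 0.0852
grasp_force: 0.0
```

```bash
python3 - <<'E'
from go import *
to([.5265,.019,.243],.2+np.pi)
s=snap('scene');c=cv2.resize(s['frame'][150:240,170:300],(800,554),interpolation=cv2.INTER_CUBIC);cv2.imwrite('pics/f.png',c)
E
```

```text
shift [ 0.0005 -0.0033  0.0008] turn 0.02 pos [0.5263 0.0223 0.2438] [ 3.141 -0.    -2.94 ] F [-1.3 -0.2 -0. ] w 0.0852 0.0 t 4.65 tips 0.0726
```

View pics/f.png

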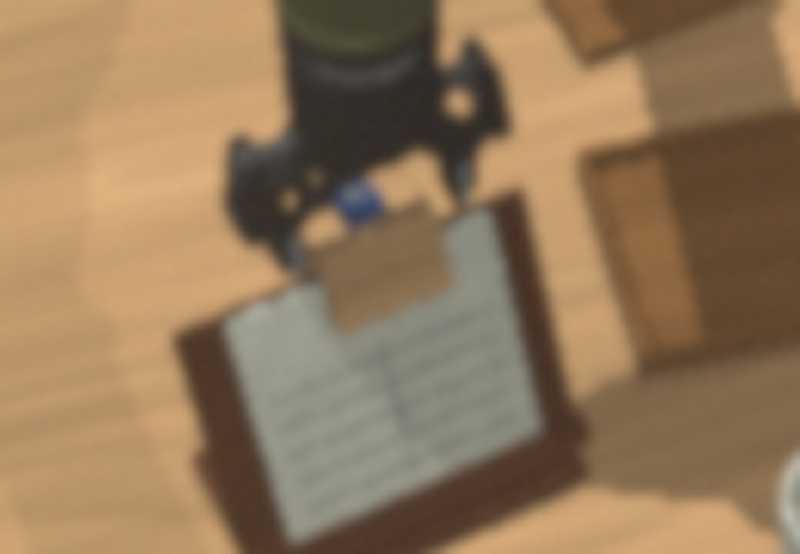

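>>> move_arm(steps="0 -0.003 0 0;0 -0.003 0 0;0 -0.003 0 0;0 -0.003 0 0;0 -0.003 0 0;0 -0.003 0 0;0 -0.003 0 0;0 -0.003 0 0;0 -0.003 0 0;0 -0.003 0 0", jaw=1, grip_force=40)

```text
time_s: 5.53
eef_pos: [0.5279, 0.0183, 0.2457]
orientation: [3.142, 0.003, -2.942]
force: [-1.0, 0.1, 7.0]
grip_width: 0.0649
grasp_force: 44.6
```

>>> move_arm(steps="0.004 0 -0.01 0;0.009 0 -0.02 0;0.0135 0 -0.03 0;0.018 0 -0.04 0;0.0225 0 -0.05 0;0.027 0 -0.06 0;0.033 0 -0.08 0;0.035 0 -0.11 0;0.035 0 -0.12 0;0.035 0 -0.12 0")

```text
time_s: 6.37
eef_pos: [0.4937, 0.0115, 0.3672]
orientation: [3.141, 0.006, -2.941]
force: [0.3, -0.4, -2.0]
grip_width: 0.0648
grasp_force: 45.5
```

```bash
python3 - <<'E'
from go import *
to([.474,.26,.365],.2+np.pi)
s=snap('scene');c=cv2.resize(s['frame'][110:260,150:350],(800,600),interpolation=cv2.INTER_CUBIC);cv2.imwrite('pics/g.png',c)
E
```

```text
shift [-0.0301  0.2475  0.0025] turn 0.0 pos [0.4937 0.0115 0.3672] [ 3.141  0.006 -2.941] F [ 0.3 -0.4 -2. ] w 0.0648 45.5 t 6.3667 tips 0.0726
```

View pics/g.png

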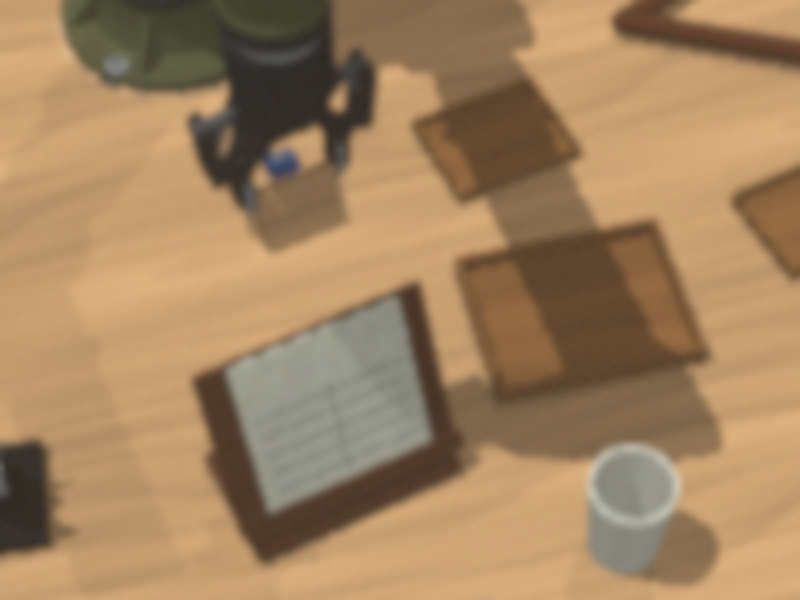

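>>> move_arm(steps="-0.006 0.05 0 0;-0.012 0.1 0 0;-0.018 0.15 0 0;-0.024 0.2 0 0;-0.028 0.245 0.03 0;-0.028 0.247 0.07 0;-0.028 0.247 0.11 0;-0.028 0.247 0.15 0;-0.028 0.247 0.19 0;-0.028 0.247 0.22 0;-0.028 0.247 0.235 0;-0.028 0.247 0.24 0;-0.028 0.247 0.24 0;-0.028 0.247 0.24 0")

```text
time_s: 7.58
eef_pos: [0.4702, 0.2586, 0.1223]
orientation: [-3.14, -0.003, -2.941]
force: [0.9, -0.4, -1.6]
grip_width: 0.0646
grasp_force: 46.9
```

>>> move_arm(steps="0 0 0.004 0;0 0 0.008 0;0 0 0.012 0;0 0 0.014 0;0 0 0.016 0;0 0 0.016 0", grip_force=25)

```text
time_s: 8.08
eef_pos: [0.4784, 0.2608, 0.1153]
orientation: [3.137, 0.017, -2.943]
force: [3.4, -3.4, 26.7]
grip_width: 0.065
grasp_force: 53.4
```

>>> move_arm(steps="0 0 -0.006 0;0 0 -0.008 0;0 0 -0.008 0")

```text
time_s: 8.33
eef_pos: [0.4709, 0.2594, 0.1162]
orientation: [3.141, 0.0, -2.941]
force: [-0.5, 0.3, -2.7]
grip_width: 0.0648
grasp_force: 50.1
```

>>> move_arm(steps="0 0 0 0;0 0 0 0;0 0 0 0;0 0 0 0;0 0 0 0;0 0 0 0;0 0 -0.01 0;0 0 -0.04 0;0 0 -0.08 0;0 0 -0.12 0;0 0 -0.16 0;0 0 -0.2 0;0 0 -0.2 0", jaw=-1)

```text
time_s: 9.42
eef_pos: [0.474, 0.2606, 0.326]
orientation: [3.135, 0.015, -2.942]
force: [1.0, 1.2, 1.0]
grip_width: 0.0855
grasp_force: 0.0
```

```bash
python3 - <<'E'
from go import *
np.set_printoptions(precision=4,suppress=True)
to([.515,-.27,.31],-.1)
s=snap('scene');b=snap('top')
A=s['frame'][140:230,250:370];B=b['frame'][160:250,300:420]
cv2.imwrite('pics/h.png',np.hstack([cv2.resize(x,(400,300),interpolation=cv2.INTER_CUBIC) for x in(A,B)]))
m=[r.cut_out(c,'clip') for c in('scene','top')]
for x in m:
    for d in x[:2]: print(round(d['conf'],2),d['point'],np.argwhere(d['pixels']).min(0),np.argwhere(d['pixels']).max(0))
m=[r.mark_of(c,'clip_throat') for c in('scene','top')];print(m)
# predicted clip outline points
for y0 in(-.01,0,.01):
  for n,p in(('h+',[.028,0,.133]),('h-',[-.028,0,.133]),('thr',[0,0,.066])):
    q=Ro.from_euler('z',-.11).apply(np.array(p)+[0,y0,0])+[.5154,-.2724,0];print(y0,n,proj(s,q),proj(b,q))
E
```

```text
shift [ 0.0655 -0.5283  0.0117] turn 3.44 pos [0.474  0.2606 0.326 ] [ 3.135  0.015 -2.942] F [1.  1.2 1. ] w 0.0855 0.0 t 9.4167 tips 0.0726
0.59 [139.5, 224.3] [208 132] [235 151]
0.61 [361.6, 192.3] [187 354] [202 370]
[[{'point': [144.2, 224.2], 'conf': 0.83}], [{'point': [363.3, 197.6], 'conf': 0.79}]]
-0.01 h+ [136.0076 223.5492] [369.6941 185.9208]
-0.01 h- [135.207  208.5148] [367.9875 203.0564]
-0.01 thr [139.8568 226.8169] [364.0826 196.412 ]
0 h+ [139.2658 223.0449] [366.6123 185.5544]
0 h- [138.3987 208.0305] [364.8963 202.687 ]
0 thr [142.9628 226.3337] [361.1215 196.0588]
0.01 h+ [142.5197 222.5412] [363.5312 185.1879]
0.01 h- [141.5864 207.5468] [361.8059 202.3176]
0.01 thr [146.0649 225.8511] [358.1609 195.7056]
```

View pics/h.png

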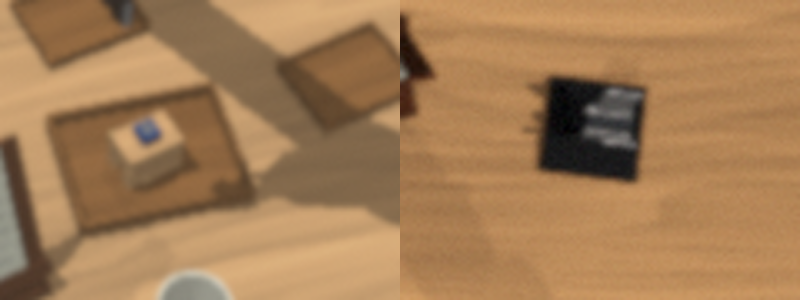

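The rest stands upright in the tray at (148,150) in the crop. The clip's handle plates, at top px (366,188) and (365,201), match the prediction for a clip centred on the stand at yaw −0.11. Next I go over the clip.

>>> move_arm(steps="0.003 -0.035 0.0 1.4;0.008 -0.07 0.0 2.8;0.012 -0.105 0 4.2;0.016 -0.14 0 5.6;0.02 -0.175 0 7;0.025 -0.21 0 8.4;0.03 -0.245 0 9.8;0.034 -0.28 0 11.2;0.038 -0.315 0 12.6;0.042 -0.35 0 14;0.047 -0.385 0 15.4;0.052 -0.42 0 16.8;0.056 -0.455 0 18.2;0.06 -0.49 0.005 19.6;0.064 -0.52 0.016 21;0.0665 -0.53 0.016 21.55;0.0665 -0.53 0.016 21.55;0.0665 -0.53 0.016 21.55")

```text
time_s: 11.22
eef_pos: [0.5111, -0.2728, 0.2989]
orientation: [-3.139, -0.001, 1.462]
force: [0.3, -0.2, -0.7]
grip_width: 0.0859
grasp_force: 0.0
```

```bash
python3 - <<'E'
from go import *
to([.514,-.272,.165],1.46)
s=snap('scene');b=snap('top')
A=s['frame'][150:240,90:210];B=b['frame'][150:240,300:420]
cv2.imwrite('pics/i.png',np.hstack([cv2.resize(x,(400,300),interpolation=cv2.INTER_CUBIC) for x in(A,B)]))
print(r.observe()['joints'])
E
```

```text
shift [0.001  0.0031 0.1339] turn 0.03 pos [ 0.5111 -0.2728  0.2989] [-3.139e+00 -1.000e-03  1.462e+00] F [ 0.3 -0.2 -0.7] w 0.0859 0.0 t 11.2167 tips 0.0726
[-0.22301898  0.20812571  0.76726881  1.66222561 -0.14934917  1.33226476
  0.46389071]
```

View pics/i.png

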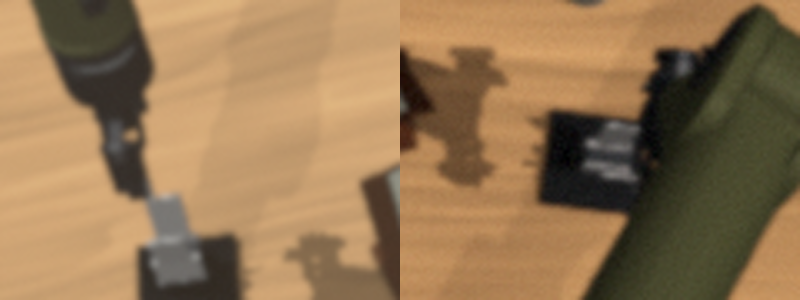

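>>> move_arm(steps="0.001 0.003 0.04 0;0.001 0.003 0.08 0;0.001 0.003 0.11 0;0.001 0.003 0.125 0;0.001 0.003 0.134 0;0.001 0.003 0.134 0;0.001 0.003 0.134 0")

```text
time_s: 11.9
eef_pos: [0.5153, -0.2718, 0.1667]
orientation: [3.14, -0.0, 1.464]
force: [0.4, -0.5, 0.6]
grip_width: 0.0851
grasp_force: 0.0
```

>>> move_arm(steps="0 0 0 0;0 0 0 0;0 0 0 0;0 0 0 0;0 0 0 0;0 0 0 0;0 0 0 0;0 0 0 0;0 0 0 0;0 0 0 0;0 0 0 0;0 0 0 0;0 0 0 0", jaw=1, grip_force=40)

```text
time_s: 12.98
eef_pos: [0.5153, -0.2736, 0.1693]
orientation: [3.139, -0.0, 1.461]
force: [-4.0, 2.2, 15.7]
grip_width: 0.0277
grasp_force: 40.4
```

```bash
python3 - <<'E'
from go import *
s=snap('scene')
A=s['frame'][185:245,110:190]
cv2.imwrite('pics/j.png',cv2.resize(A,(800,600),interpolation=cv2.INTER_CUBIC))
E
```

```text
(no output)
```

View pics/j.png

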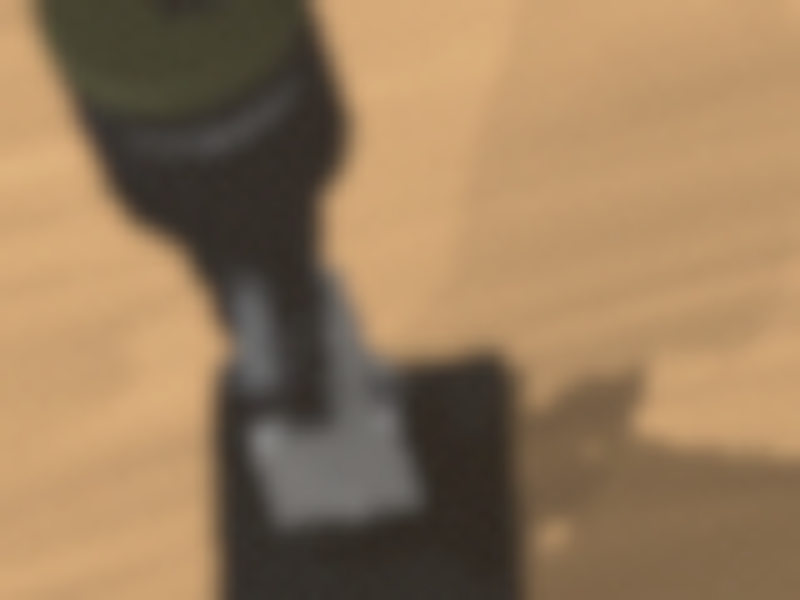

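View j shows the fingers centred on the handle plates, with their tips near the barrel (330,420) and the jaw plate visible below. Lift.

>>> move_arm(steps="0 0 -0.01 0;0 0 -0.02 0;0 0 -0.03 0;0 0 -0.04 0;0 0 -0.055 0;0 0 -0.08 0;0 0 -0.11 0;0 0 -0.13 0;0 0 -0.14 0;0 0 -0.14 0;0 0 -0.14 0")

```text
time_s: 13.95
eef_pos: [0.5144, -0.2725, 0.3057]
orientation: [3.141, -0.0, 1.462]
force: [-0.2, 0.3, -1.6]
grip_width: 0.0274
grasp_force: 40.2
```

```bash
python3 - <<'E'
from go import *
np.set_printoptions(precision=4,suppress=True)
to([.53,.01,.33],1.77)
o=r.observe();s=snap('scene');b=snap('top')
for n in('clip','clip_throat'):
    A=r.mark_of('scene',n);B=r.mark_of('top',n);print(n,A[:2],B[:2])
    if A and B:print(tri([s,b],[A[0]['point'],B[0]['point']])-o['eef_pos'])
C=r.cut_out('scene','clip')
for c in C[:2]:
    q=np.argwhere(c['pixels']);print(c['conf'],c['point'],q.min(0),q.max(0),len(q))
for z in(-.034,-.05,-.101,-.139):print(z,proj(s,o['eef_pos']+[0,0,z]))
E
```

```text
shift [ 0.2826 -0.0153 -0.0242] turn -3.53 pos [ 0.5144 -0.2725  0.3057] [ 3.141 -0.     1.462] F [-0.2  0.3 -1.6] w 0.0274 40.2 t 13.95 tips 0.0726
clip [{'point': [136.7, 207.8], 'conf': 0.53}] [{'point': [364.8, 193.7], 'conf': 0.69}]
[-0.0022  0.0066 -0.136 ]
clip_throat [{'point': [136.1, 202.5], 'conf': 0.86}] [{'point': [372.4, 192.1], 'conf': 0.52}, {'point': [276.2, 186.9], 'conf': 0.22}]
[ 0.0008  0.0016 -0.0995]
0.59 [138.0, 209.7] [188 126] [216 144] 281
-0.034 [129.1112 189.9023]
-0.05 [130.3031 193.0367]
-0.101 [133.9546 202.6393]
-0.139 [136.5381 209.433 ]
```

```bash
python3 - <<'E'
from go import *
to([.5142,.0053,.334],1.77)
E
```

```text
shift [ 0.2762 -0.0304 -0.0289] turn -3.54 pos [ 0.5142 -0.2725  0.305 ] [-3.14  -0.     1.461] F [ 0.6 -0.3 -1.8] w 0.0276 40.2 t 14.3 tips 0.0726
```

>>> move_arm(steps="0.01 0 -0.02 0;0.04 -0.004 -0.029 -0.5;0.075 -0.008 -0.029 -1;0.11 -0.012 -0.029 -1.5;0.145 -0.016 -0.029 -2;0.18 -0.02 -0.029 -2.5;0.215 -0.024 -0.029 -3;0.245 -0.027 -0.029 -3.54;0.265 -0.03 -0.029 -3.54;0.276 -0.03 -0.029 -3.54;0.276 -0.03 -0.029 -3.54;0.276 -0.03 -0.029 -3.54;0.276 -0.03 -0.029 -3.54;0.276 -0.03 -0.029 -3.54")

```text
time_s: 15.47
eef_pos: [0.5149, 0.0026, 0.335]
orientation: [3.142, 0.001, 1.767]
force: [0.2, -0.3, -1.2]
grip_width: 0.0275
grasp_force: 40.2
```

```bash
python3 - <<'E'
from go import *
np.set_printoptions(precision=4,suppress=True)
to([.5382,.0102,.277],1.77)
o=r.observe();s=snap('scene');b=snap('top')
for n in('clip','clip_throat'):
    A=r.mark_of('scene',n);B=r.mark_of('top',n)
    if A and B:print(n,A[0]['conf'],B[0]['conf'],tri([s,b],[A[0]['point'],B[0]['point']])-o['eef_pos'])
C=r.cut_out('scene','clip')
for c in C[:1]:
    q=np.argwhere(c['pixels']);print(c['conf'],c['point'],q.min(0),q.max(0),len(q))
    low=q[q[:,0]>=q[:,0].max()-4];print('low cols',low[:,1].min(),low[:,1].max())
Rz=Ro.from_euler('z',.2)
for y in(-.0225,.0225):print(proj(s,o['eef_pos']+Rz.apply([.016,y,-.138])))
E
```

```text
shift [0.0029 0.0243 0.0579] turn -0.04 pos [0.5149 0.0026 0.335 ] [3.142 0.001 1.767] F [ 0.2 -0.3 -1.2] w 0.0275 40.2 t 15.4667 tips 0.0726
0.53 [223.0, 182.3] [161 214] [190 232] 275
low cols 219 229
[218.6122 189.3023]
[231.6872 183.6663]
```

>>> move_arm(steps="0.002 0.004 0.01 0;0.003 0.0085 0.02 0;0.003 0.0125 0.03 0;0.003 0.015 0.035 0;0.003 0.017 0.04 0;0.003 0.019 0.045 0;0.003 0.021 0.05 0;0.003 0.021 0.05 0")

```text
time_s: 16.48
eef_pos: [0.5347, 0.0121, 0.2838]
orientation: [-3.14, 0.0, 1.77]
force: [-0.8, 0.0, -1.5]
grip_width: 0.0273
grasp_force: 40.2
```

>>> move_arm(steps="-0.002 0.001 0.002 0;-0.002 0.002 0.004 0;-0.002 0.0025 0.006 0;-0.002 0.003 0.007 0;-0.002 0.003 0.007 0")

```text
time_s: 16.9
eef_pos: [0.5381, 0.0107, 0.2778]
orientation: [-3.142, -0.0, 1.77]
force: [-0.4, 0.5, -1.3]
grip_width: 0.0276
grasp_force: 40.2
```

>>> move_arm(steps="0 0.001 0.002 0;0 0.0015 0.0035 0;0 0.002 0.005 0;0 0.002 0.005 0")

```text
time_s: 17.23
eef_pos: [0.5396, 0.011, 0.2725]
orientation: [-3.14, -0.0, 1.77]
force: [-1.5, 0.2, -1.7]
grip_width: 0.0278
grasp_force: 40.4
```

```bash
python3 - <<'E'
from go import *
np.set_printoptions(precision=4,suppress=True)
o=r.observe();s=snap('scene');b=snap('top');print(o['force'],o['eef_pos'])
C=r.cut_out('scene','clip')
for c in C[:1]:
    q=np.argwhere(c['pixels']);print(c['conf'],c['point'],q.min(0),q.max(0),len(q))
    low=q[q[:,0]>=q[:,0].max()-4];print('low cols',low[:,1].min(),low[:,1].max())
Rz=Ro.from_euler('z',.2)
for y in(-.0225,.0225):print(proj(s,o['eef_pos']+Rz.apply([.016,y,-.138])))
A=r.mark_of('scene','clip_throat');B=r.mark_of('top','clip_throat');print(A[:1],B[:1],proj(s,o['eef_pos']-[0,0,.101]))
A=r.mark_of('scene','board_top');print(A[:1],proj(s,[.5328,.0091,.167]))
E
```

```text
[-1.5351  0.2271 -1.6767] [0.5396 0.011  0.2725]
0.61 [225.2, 198.0] [181 220] [206 237] 244
low cols 224 236
[224.3244 206.1148]
[237.0117 200.4972]
[{'point': [231.0, 194.9], 'conf': 0.5}] [] [227.917  193.0323]
[{'point': [225.7, 191.5], 'conf': 0.88}] [226.8411 192.2756]
```

>>> move_arm(steps="0 0.001 0.0015 0;0 0.001 0.003 0;0 0.001 0.003 0")

```text
time_s: 17.78
eef_pos: [0.5397, 0.0108, 0.2699]
orientation: [-3.137, -0.001, 1.77]
force: [-8.0, -1.0, 3.5]
grip_width: 0.0273
grasp_force: 41.5
```

>>> move_arm(steps="0 -0.0015 0.0005 0;0 -0.002 0.0015 0;0 -0.002 0.002 0;0 -0.002 0.002 0")

```text
time_s: 18.12
eef_pos: [0.539, 0.0106, 0.2691]
orientation: [-3.142, -0.0, 1.77]
force: [-6.8, -1.3, 6.6]
grip_width: 0.0277
grasp_force: 41.7
```

>>> move_arm(steps="0 0 0 0;0 0 0 0;0 -0.002 0 0;0 -0.004 0 0;0 -0.006 0 0;0 -0.009 0 0;0 -0.012 0 0;0 -0.015 0 0;0 -0.018 0 0;0 -0.018 0 0;0 -0.018 0 0;0 -0.018 0 0", jaw=-1)

```text
time_s: 19.12
eef_pos: [0.5214, 0.0072, 0.2681]
orientation: [3.142, -0.0, 1.77]
force: [-1.3, -0.6, 1.8]
grip_width: 0.0854
grasp_force: 0.8
```

```bash
cat > chk.py <<'E'
from fit import *
np.set_printoptions(precision=4,suppress=True)
o=r.observe();s=snap('scene');b=snap('top');print(o['time_s'],o['force'],o['eef_pos'],o['grip_width'])
T=np.array([.5328,.0091,.167]);Rb=Ro.from_euler('zy',[.2,-.42])
for n in('clip','clip_throat'):
    A=r.mark_of('scene',n);B=r.mark_of('top',n)
    for X in(A,B):print(n,[(x['point'],round(x['conf'],2)) for x in X[:1]])
    if A and B:print('  panel frame',Rb.inv().apply(tri([s,b],[A[0]['point'],B[0]['point']])-T))
for c,S in(('scene',s),('top',b)):
    C=r.cut_out(c,'clip')
    if C:
        q=np.argwhere(C[0]['pixels']);print(c,C[0]['conf'],C[0]['point'],q.min(0),q.max(0),len(q))
    for h in(0,.006):
        P=np.vstack([box(-.028,.028,-.017,.017,.067,.067),box(-.017,.017,-.0225,.0225,.012,.012),box(-.009,.009,-.0225,.0225,-.038,-.038)])+[0,0,h]
        pr=np.array([proj(S,x) for x in Rb.apply(P)+T]);print('  pred',h,pr.min(0)[::-1],pr.max(0)[::-1],pr.mean(0),'thr',proj(S,Rb.apply([0,0,h])+T))
E
python3 chk.py
```

```text
19.1167 [-1.2618 -0.6066  1.7674] [0.5214 0.0072 0.2681] 0.08542215856666574
clip [([232.8, 229.3], 0.59)]
clip []
clip_throat [([227.8, 192.1], 0.87)]
clip_throat []
scene 0.77 [223.6, 191.8] [172 215] [205 236] 333
  pred 0 [168.5702 215.0214] [205.9887 236.1488] [226.1615 188.4607] thr [226.8411 192.2756]
  pred 0.006 [166.9014 214.7082] [204.4172 235.8889] [225.8748 186.8358] thr [226.5575 190.6678]
  pred 0 [179.3198 271.2752] [202.9202 287.3536] [279.4289 188.131 ] thr [279.1908 186.7328]
  pred 0.006 [179.8559 271.3401] [203.5764 287.4835] [279.5261 188.7159] thr [279.2861 187.307 ]
```

>>> move_arm(steps="0 -0.004 0 0;0 -0.007 0 0;0 -0.008 -0.005 0;0 -0.008 -0.02 0;0 -0.008 -0.04 0;0 -0.008 -0.07 0;0 -0.008 -0.1 0;0 -0.008 -0.1 0;0 -0.008 -0.1 0;0 -0.008 -0.1 0")

```text
time_s: 20.35
eef_pos: [0.5135, 0.0058, 0.3678]
orientation: [3.141, -0.0, 1.77]
force: [-0.5, -0.1, 0.2]
grip_width: 0.0853
grasp_force: 0.0
```

```bash
python3 chk.py; python3 - <<'E'
from go import *
# +x handle top
p=Ro.from_euler('zy',[.2,-.42]).apply([.027,0,.067])+[.5328,.0091,.167];print(p);to([p[0],p[1],p[2]+.073+.02],1.77)
E
```

```text
20.35 [-0.4886 -0.0717  0.2432] [0.5135 0.0058 0.3678] 0.08527932572246891
clip [([229.1, 205.6], 0.71)]
clip []
clip_throat [([227.0, 193.3], 0.9)]
clip_throat []
scene 0.82 [225.6, 189.6] [170 215] [205 236] 496
  pred 0 [168.5702 215.0214] [205.9887 236.1488] [226.1615 188.4607] thr [226.8411 192.2756]
  pred 0.006 [166.9014 214.7082] [204.4172 235.8889] [225.8748 186.8358] thr [226.5575 190.6678]
  pred 0 [179.3198 271.2752] [202.9202 287.3536] [279.4289 188.131 ] thr [279.1908 186.7328]
  pred 0.006 [179.8559 271.3401] [203.5764 287.4835] [279.5261 188.7159] thr [279.2861 187.307 ]
[0.52964202 0.01446407 0.23896703]
shift [0.0054 0.0176 0.0355] turn 0.0 pos [0.5135 0.0057 0.3675] [-3.141  0.     1.77 ] F [-0.3  1.  -0.6] w 0.0857 0.0 t 20.75 tips 0.0726
```

```bash
sed -i "s/'zy'/'ZY'/" chk.py fit.py; python3 chk.py
```

```text
20.75 [-0.3065  0.9796 -0.6466] [0.5135 0.0057 0.3675] 0.08565922777386813
clip [([229.9, 206.8], 0.92)]
clip []
clip_throat [([229.3, 191.0], 0.94)]
clip_throat []
scene 0.57 [224.5, 189.5] [171 215] [204 235] 443
  pred 0 [168.7724 213.5734] [206.0855 236.9574] [225.8141 188.5724] thr [226.8411 192.2756]
  pred 0.006 [167.1497 213.1081] [204.5659 236.5556] [225.3796 186.9966] thr [226.4114 190.7169]
  pred 0 [179.3561 270.394 ] [202.824  288.9336] [279.8043 188.0972] thr [279.1908 186.7328]
  pred 0.006 [179.8782 270.6067] [203.4659 289.2291] [280.0585 188.668 ] thr [279.4402 187.2931]
```

>>> move_arm(steps="0 0.017 0 0;0 0.017 0 0;0 0.017 0 0;0 0.017 0 0;0 0.017 0 0;0 0.017 0.01 0;0 0.017 0.02 0;0 0.017 0.03 0;0 0.017 0.035 0;0 0.017 0.035 0;0 0.017 0.035 0;0 0.017 0.035 0", jaw=1)

```text
time_s: 22.15
eef_pos: [0.5305, 0.0091, 0.3332]
orientation: [3.141, 0.0, 1.77]
force: [0.5, -0.4, -0.1]
grip_width: 0.0002
grasp_force: 0.0
```

>>> move_arm(steps="0 0 0.004 0;0 0 0.008 0;0 0 0.012 0;0 0 0.012 0")

```text
time_s: 22.48
eef_pos: [0.5299, 0.0091, 0.3199]
orientation: [-3.14, -0.0, 1.77]
force: [-0.3, 0.3, -0.8]
grip_width: -0.0002
grasp_force: 0.0
```

>>> move_arm(steps="0 0 0.003 0;0 0 0.006 0;0 0 0.006 0")

```text
time_s: 22.73
eef_pos: [0.5301, 0.0091, 0.3142]
orientation: [-3.141, -0.0, 1.77]
force: [-0.3, 0.1, -0.6]
grip_width: 0.0
grasp_force: 0.0
```

>>> move_arm(steps="0 0 0.003 0;0 0 0.005 0;0 0 0.005 0")

```text
time_s: 22.98
eef_pos: [0.5305, 0.0091, 0.3105]
orientation: [3.141, -0.0, 1.77]
force: [-0.4, -0.5, 2.9]
grip_width: -0.0001
grasp_force: 1.1
```

>>> move_arm(steps="0 0.0005 0.002 0;0 0.001 0.003 0;0 0.001 0.003 0")

```text
time_s: 23.23
eef_pos: [0.5315, 0.0091, 0.3102]
orientation: [3.14, -0.001, 1.77]
force: [-6.1, -0.3, 16.7]
grip_width: -0.0003
grasp_force: 8.4
```

>>> move_arm(steps="0 0.0005 0.002 0;0 0.001 0.004 0;0 0.001 0.004 0")

```text
time_s: 23.48
eef_pos: [0.5337, 0.0094, 0.3101]
orientation: [3.134, -0.002, 1.77]
force: [-9.5, 0.1, 32.1]
grip_width: -0.0002
grasp_force: 16.3
```

>>> move_arm(steps="0 0 0.002 0;0 0 0.004 0;0 0 0.004 0")

```text
time_s: 23.73
eef_pos: [0.5353, 0.0094, 0.3099]
orientation: [3.128, -0.003, 1.77]
force: [-10.5, -0.3, 46.7]
grip_width: -0.0003
grasp_force: 23.5
```

>>> move_arm(steps="0 -0.001 -0.006 0;0 -0.002 -0.012 0;0 -0.002 -0.04 0;0 -0.002 -0.08 0;0 -0.002 -0.12 0;0 -0.1 -0.15 0;0 -0.1 -0.15 0;0 -0.1 -0.15 0;0 -0.1 -0.15 0")

```text
time_s: 24.48
eef_pos: [0.4321, -0.0117, 0.4508]
orientation: [3.138, -0.002, 1.77]
force: [1.3, -0.5, -0.4]
grip_width: 0.0001
grasp_force: 0.0
```

```bash
python3 chk.py; python3 - <<'E'
from fit import *
np.set_printoptions(precision=4,suppress=True)
s=snap('scene');b=snap('top')
for n in('chalk_rest','card'):
    A=r.mark_of('scene',n);B=r.mark_of('top',n);print(n,[x['point'] for x in A[:2]],[x['point'] for x in B[:2]])
    if A and B:print(tri([s,b],[A[0]['point'],B[0]['point']]))
E
```

```text
24.4833 [ 1.3112 -0.483  -0.4354] [ 0.4321 -0.0117  0.4508] 0.00011107525942369275
clip [([230.5, 203.8], 0.98)]
clip [([277.8, 182.0], 0.52)]
  panel frame [ 0.003  -0.0005 -0.0433]
clip_throat [([229.5, 190.9], 0.92)]
clip_throat [([278.5, 187.9], 0.43)]
  panel frame [-0.0013  0.0062  0.0015]
scene 0.89 [225.7, 191.3] [171 215] [206 236] 492
  pred 0 [168.7724 213.5734] [206.0855 236.9574] [225.8141 188.5724] thr [226.8411 192.2756]
  pred 0.006 [167.1497 213.1081] [204.5659 236.5556] [225.3796 186.9966] thr [226.4114 190.7169]
  pred 0 [179.3561 270.394 ] [202.824  288.9336] [279.8043 188.0972] thr [279.1908 186.7328]
  pred 0.006 [179.8782 270.6067] [203.4659 289.2291] [280.0585 188.668 ] thr [279.4402 187.2931]
chalk_rest [[291.5, 190.9]] [[203.5, 209.0], [282.5, 133.9]]
[ 0.471  0.262 -0.016]
card [[235.4, 230.5]] [[273.8, 173.4]]
[0.5947 0.0176 0.026 ]
```

```bash
python3 -c "
from cell import r
print(r.finish_job())"
```

```text
the job is handed in; nothing more can be done
None
```

I handed the job in at about 25 s, but the hand-in returned no verdict. By my last measurements the chalk rest stands upright in the large tray, the clip sits at the middle of the board's top edge with its throat within about 2 mm of home, and the card has not moved.

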